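Make up the coating kit tray

ROBOT

A 6-joint arm with a two-finger parallel gripper is mounted at the origin on the work surface. World frame = base frame: x ahead of the robot, y to its left, z up, the work surface at z = 0. Lengths are in mm, angles in rad, forces in N, time in s.
With the tool pointing down it reaches from about 200 to 875 mm from the base axis. Payload 3.4 kg.
Tool frame: the origin (TCP) lies at the very end of the fingers, on their centre line; the grasp point (between the pads) lies 19 mm behind it; z points along the fingers, y is the line along which they close (so a half turn about z gives the same grasp; the last joint's range is limited). The gripper opens to 94 mm and grips with 3 to 60 N. Pads are 16 mm wide; open, the fingers measure 119 mm over their backs; the gripper's body (75 mm by 177 mm) begins 78 mm behind the grasp point.
Start: joints at [1.183, 0.276, 1.505, -0, 1.361, -0.121], TCP at [151.614, 554.691, 175.093] pointing down, gripper open.
Joint ranges: [-2.89, 2.89], [-0.75, 2.08], [0.22, 2.7], [-1.18, 4.32], [0.11, 2.71], [-2.7, 2.7]. Speed limits (rad/s): [2.57, 2.57, 3.14, 3.14, 3.14, 3.14].

INTERFACE

Orientations are given as a rotation vector (axis times angle).
In Python, from rig import r gives the robot as it stands.
- The arm moves only by the tool move_arm, never from a script. Its argument "series" is a list of rows, each a list of 3 entries, a list of its own where there are three numbers: the finger opening in mm, from 0 to 94, then the shift along the tool's x, y, z in units of 0.5 m (1.0 is 0.5 m), then the turn about the tool's z in units of pi rad (1.0 is pi rad). In form: [[gripper, [x, y, z], turn], ...]. A call has 1 to 20 rows; each row shifts and turns the commanded pose from where the row before left it, along the tool's axes as they then stand; what a row does not reach is not made up. A row lasts 1/10 s, in which the tool goes at most 50 mm and 8.59 degrees, less where a joint would pass 70% of its speed; a pose out of reach is approached as far as the arm can. A call with a number of a shift or a turn outside -1 to 1 is refused whole. A call with a gripper value outside its range is refused whole. The fingers move at their own pace and stop on an object; the grip force is fixed at half the most. Time passes only in rows, so rows that do not move let the fingers close. It gives the time, the measured TCP pose, the force, the opening and the grip force at its end, in the units of the state.
- r.read_state(): the state, without advancing time (a new reading comes with each control period).
- r.get_image(name): name is "side" or "top"; returns a dict with "image" (480x640x3 uint8, red, green, blue), "fx", "fy", "cx", "cy" (pixels), "rvec" (rotation vector, rad) and "tvec" (3), from world to camera coordinates, as OpenCV has them. Camera axes: x right, y down, z forward; pixel columns grow to the right and rows downward; lengths in mm; the calibration is good to about 2 mm. A picture is of the moment at which its call begins. There is no depth.
- r.close_job(): hands the job in; it is judged then, once.
The state is a dict: "clock": time; "joint_positions": joint angles; "joint_vel": joint speeds; "joint_efforts": joint torques, N m; "ee_pos": TCP position; "ee_rot": TCP orientation; "ft_force": force on the tool from outside, world axes, zero at the start; "ft_torque": the same for the moment, N m; "finger_gap": finger opening in mm; "grasp_force": force on a finger pad.
Only numpy, scipy, OpenCV 4.12 (cv2) and the standard library are available. Lean on these libraries where they do the work, as an engineer would, in place of code of your own. Each camera call takes 0.05 s, during which the arm holds its last target. There are 200 camera calls.

TASK

Make up the grey kit tray for the next coating job: stand the blue-lidded resin jar upright in the blue drip cup and the red-capped hardener bottle upright in the red one, and lay the clean brush and the finned aluminium roller flat and lengthwise in the two long bays, one tool to a bay, whichever you like. Set everything down rather than dropping it, and leave the caked blue brush, the yellow-capped bottle and the black-lidded jar where they are.

Things in the scene. Friction and masses are not known exactly. Their poses are not given: they have to be found in the camera images.
- tray: grey kit tray, 288 x 184 mm, fixed; floor 4 mm thick, walls 4 mm thick, tops 22 mm above the table. Origin: centre of its underside; x lengthwise, roughly away from the robot; z up. At the -x end two recesses hold the drip cups, centred at (-100, +45) and (-100, -45) mm; at the +x end two long bays with black mats, 196 (x) x 86 mm inside, centred at (42, +45) and (42, -45) mm.
- cup_blue: Blue square open drip cup, 76 x 76 mm outside, 70 x 70 mm inside, 22 mm tall, inner floor 3 mm above its origin (centre of its underside, 4 mm above the table); sides parallel to the tray's. It stands fixed in one of the two recesses at the near end of the tray; which of the two changes.
- cup_red: Red square open drip cup, 76 x 76 mm outside, 70 x 70 mm inside, 22 mm tall, inner floor 3 mm above its origin (centre of its underside, 4 mm above the table); sides parallel to the tray's. It stands fixed in one of the two recesses at the near end of the tray; which of the two changes.
- resin: Resin: white screw-lid jar with a blue lid and blue band, 50 mm diameter, 78 mm tall, standing; straight sides up to 60 mm, lid (49 mm diameter) above. About 0.16 kg. Origin: centre of its underside, z up the jar.
- hardener: Hardener: white bottle with a red cap and red band, standing, 90 mm tall; straight body 40 mm diameter up to 60 mm high, then a shoulder, and the cap (26 mm diameter) from 70 to 90 mm. About 0.10 kg. Origin: centre of its underside, z up the bottle.
- brush: Clean brush: pale cream bristles, clean bare handle, about 60 g. Lies flat, 165 x 38 mm: handle 24 mm wide, 14 thick, x = -83 to 16 mm; ferrule 16 thick to 44; bristles to 82. Origin: underside, mid-length (on the handle, near the centre of mass); x to the bristles, z up.
- roller: Finned aluminium roller lying flat, 165 mm long, about 120 g: green round handle, 24 mm diameter, from x = -83 to 19 mm, then a wire frame 65 mm wide holding a finned silver roller (24 mm diameter, 50 mm long, across) at x = 70. Origin: underside, mid-length, 12 mm below the handle's axis, near the centre of mass; x towards the roller, z up.
- old_brush: Spoilt brush, same shape as the clean one, but bristles, ferrule edge and part of the handle caked in hard dark-blue coating. Stays where it is. Lies flat, 165 x 38 mm: handle 24 mm wide, 14 thick, x = -83 to 16 mm; ferrule 16 thick to 44; bristles to 82. Origin: underside, mid-length (on the handle, near the centre of mass); x to the bristles, z up.
- cleaner: Cleaner, not part of the kit: white bottle with a yellow cap and yellow band, standing, 90 mm tall; straight body 40 mm diameter up to 60 mm high, then a shoulder, and the cap (26 mm diameter) from 70 to 90 mm. Stays where it is. Origin: centre of its underside, z up the bottle.
- filler: Filler, not part of the kit: white screw-lid jar with a black lid and black band, 50 mm diameter, 78 mm tall, standing; straight sides up to 60 mm, lid (49 mm diameter) above. Stays where it is. Origin: centre of its underside, z up the jar.

How it is judged (in metres and radians):
At the end, for the whole second after the job is handed in: Jar and bottle upright on the floor of their own cups (within 16 and 23 mm of centre); brush and roller flat on the floor of one bay each, lengthwise (0.35 rad), within 22 mm along and 25/22 mm across of its centre; all at rest; the other brush, bottle and jar within 30 mm of their starts (horizontal distance between resin and cup_blue below 0.016 m and z of resin in the frame of cup_blue below 0.008 m and angle between each of resin, hardener, brush, roller's own z axis and vertical below 0.1 rad and horizontal distance between hardener and cup_red below 0.023 m and z of hardener in the frame of cup_red below 0.008 m and ((x of brush in the frame of tray between 0.02 and 0.064 m and y of brush in the frame of tray between 0.02 and 0.07 m and x of roller in the frame of tray between 0.02 and 0.064 m and y of roller in the frame of tray between -0.067 and -0.023 m) or (x of brush in the frame of tray between 0.02 and 0.064 m and y of brush in the frame of tray between -0.07 and -0.02 m and x of roller in the frame of tray between 0.02 and 0.064 m and y of roller in the frame of tray between 0.023 and 0.067 m)) and z of each of brush, roller in the frame of tray below 0.01 m and angle between the x axis of each of brush, roller and the x axis of tray, either way round below 0.35 rad and linear speed of each of resin, hardener, brush, roller below 0.02 m/s and angular speed of each of resin, hardener, brush, roller below 0.2 rad/s and distance of each of old_brush, cleaner, filler from where it was at the start of the episode below 0.03 m); the robot touches nothing.
It fails at once if the caked brush, the yellow-capped bottle or the black-lidded jar is moved more than 30 mm (distance of any of old_brush, cleaner, filler from where it was at the start of the episode above 0.03 m).
It fails at once if a kit part is let go of (no finger touching it) more than 45 mm above the table ((height (world z) of resin above 0.045 m and contact force between the fingers and resin below 0.02 N) or (height (world z) of hardener above 0.045 m and contact force between the fingers and hardener below 0.02 N) or (height (world z) of brush above 0.045 m and contact force between the fingers and brush below 0.02 N) or (height (world z) of roller above 0.045 m and contact force between the fingers and roller below 0.02 N)).
It also fails if it takes over 120 s, if anything falls off the work surface, if the arm or the gripper's body presses on something with over 40 N, if the wrist force passes 120 N, or if a joint passes its speed limit or range.

## Working session

There is one attempt and no reset: what is moved stays moved. The work goes in short steps, Python scripts to look and compute and a tool call to move; the robot and the scene stay as the last step left them, time stands still between calls to the robot, and variables do not carry over. Pictures are saved under pics/ and viewed, at most 14 in all, crops included, and the job is handed in when it is done.

Besides the shell and the picture viewer there is one more tool, called after "Request:" in YAML: its name, and indented under it one key for each argument. move_arm: Moves the arm, as the interface text tells. Its arguments: {"type":"object","properties":{"series":{"type":"array"}},"required":["series"]}

```bash
mkdir -p pics; ls
python3 - <<'E'
from rig import r
import cv2
for n in("top","side"):
    d=r.get_image(n); cv2.imwrite(f"pics/{n}0.png",d["image"][:,:,::-1]); print(n,[d[k] for k in("fx","fy","cx","cy","rvec","tvec")])
print(r.read_state())
E
```

```text
pics
top [599.9998024787845, 599.9998024787845, 320.12273556844434, 236.06064130192047, array([ 2.17830997, -2.2103533 ,  0.10581468]), array([   6.46369927,  505.78151195, 1590.27175262])]
side [546.5863544467065, 546.5863544467065, 316.27789086702904, 241.08987531454622, array([ 2.16828053, -0.58794093,  0.32177528]), array([-418.30875104,  195.5833433 ,  904.62014406])]
{'clock': 0.1, 'joint_positions': array([ 1.18300524e+00,  2.76529385e-01,  1.50600324e+00, -1.34176165e-05,
        1.36067027e+00, -1.20987228e-01]), 'joint_vel': array([ 0.00067743, -0.00132579, -0.00316733,  0.00019726,  0.00140778,
       -0.00020578]), 'joint_efforts': array([ 1.35051079e-03, -4.05461740e+01, -2.37778473e+01,  7.03031081e-02,
        2.99174816e-02, -2.04238751e-05]), 'ee_pos': array([151.39310466, 554.14308446, 174.29392957]), 'ee_rot': array([-4.17795885e-01, -3.11329067e+00,  2.45284175e-03]), 'ft_force': array([-0.39733525,  0.25052767,  0.81111273]), 'ft_torque': array([ 0.02123758, -0.04192989, -0.01883572]), 'grasp_force': 0.0, 'finger_gap': 94.30976871535746}
```

View pics/top0.png

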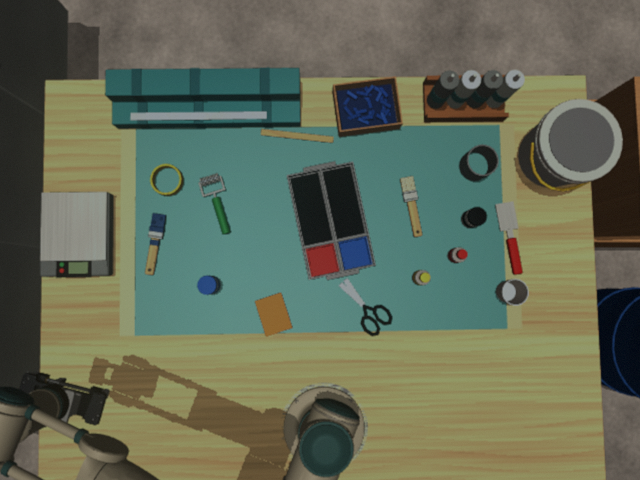

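View pics/side0.png

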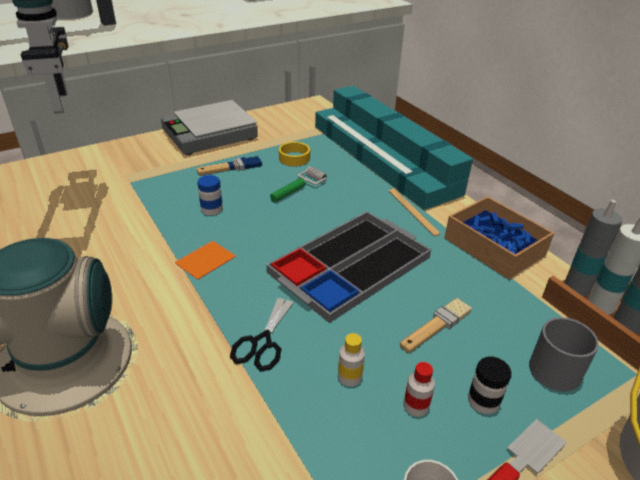

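The top view shows the resin's blue lid at (209,285), the red cap at (458,255), the clean brush at (412,207), the roller at (215,203) and the tray at about (331,220), with the red cup at (322,260) and the blue one at (356,252). The caked brush is at (155,243), the yellow cap at (422,278) and the black lid at (474,217). The side view agrees.

```bash
cat > h.py <<'E'
from rig import r
import cv2, numpy as np
def img(n):
    d=r.get_image(n); d["R"]=cv2.Rodrigues(np.array(d["rvec"]))[0]; d["hsv"]=cv2.cvtColor(d["image"],cv2.COLOR_RGB2HSV); return d
def ray(d,p,z):
    v=d["R"].T@np.array([(p[0]-d["cx"])/d["fx"],(p[1]-d["cy"])/d["fy"],1]); c=-d["R"].T@np.array(d["tvec"])
    return (c+v*(z-c[2])/v[2])[:2]
def mask(d,box,lo,hi):
    x0,y0,x1,y1=box; m=np.zeros((480,640),np.uint8)
    m[y0:y1,x0:x1]=cv2.inRange(d["hsv"][y0:y1,x0:x1],np.array(lo),np.array(hi)); return m
def big(m):
    cs,_=cv2.findContours(m,cv2.RETR_EXTERNAL,cv2.CHAIN_APPROX_NONE)
    return max(cs,key=cv2.contourArea) if cs else None
def cen(m):
    k=cv2.moments(big(m)); return np.array([k["m10"],k["m01"]])/k["m00"]
def rect(d,m,z):
    c=big(m)[:,0]; P=np.array([ray(d,p,z) for p in c],np.float32)
    return cv2.minAreaRect(P)
E
python3 - <<'E'
from h import *
np.set_printoptions(precision=1,suppress=True)
d=img("top")
for n,p in dict(lid=(209,283),redcap=(460,253),handle=(417,222),ferr=(411,198),brist=(407,186),green=(220,215),tray=(345,200),teal=(280,200),blue=(355,253),red=(322,262),yel=(422,278),blk=(474,217)).items(): print(n,d["hsv"][p[1],p[0]])
B=(100,100,130)
sp=dict(
 lid=((190,265,230,305),(105,120,40),(130,255,255),78),
 redA=((445,240,475,270),(170,120,40),(180,255,255),90),redB=((445,240,475,270),(0,120,40),(8,255,255),90),
 bluecup=((285,160,380,285),(105,120,30),(130,255,255),24),
 redcup=((285,160,380,285),(170,120,30),(180,255,255),24),redcup2=((285,160,380,285),(0,120,30),(8,255,255),24),
 handle=((395,170,430,245),(8,80,60),(28,255,255),12),
 green=((195,165,240,240),(45,120,20),(80,255,255),14),
 yel=((405,265,440,295),(20,100,60),(35,255,255),90),
 blk=((455,200,495,235),(0,0,0),(180,255,60),78))
for n,(b,lo,hi,z) in sp.items():
    m=mask(d,b,lo,hi)
    if m.any(): c=cen(m); print(n,m.sum()//255,c,ray(d,c,z),rect(d,m,z))
v=np.hstack([cv2.resize(d["image"][y:y+100,x:x+w],None,fx=4,fy=4,interpolation=cv2.INTER_CUBIC) for x,y,w in((185,160,60),(385,165,60),(440,235,50))])
cv2.imwrite("pics/c1.png",v[:,:,::-1])
cv2.imwrite("pics/c2.png",cv2.resize(d["image"][150:290,270:400],None,fx=4,fy=4,interpolation=cv2.INTER_CUBIC)[:,:,::-1])
E
```

```text
lid [109 172 126]
redcap [  1 198 138]
handle [ 21 116 141]
ferr [ 51  16 114]
brist [ 36  44 145]
green [ 67 149 108]
tray [80 33 23]
teal [ 85  88 133]
blue [110 178 123]
red [  2 178 136]
yel [ 32 164 152]
blk [80 35 22]
lid 279 [206.8 284.6] [381. 292.] ((381.2798767089844, 291.6334533691406), (45.95135498046875, 43.32785415649414), 89.12653350830078)
redA 1 [nan nan] [nan nan] ((444.6406555175781, -329.5137634277344), (0.0, 0.0), 0.0)
redB 90 [461.5 253.8] [ 449.8 -362.1] ((450.5803527832031, -362.0014953613281), (23.257017135620117, 23.2412109375), 88.1435775756836)
bluecup 802 [354.7 252.6] [459.8 -92.6] ((459.7485656738281, -92.60224914550781), (75.92300415039062, 75.8843002319336), 11.297292709350586)
redcup2 800 [322.  259.6] [442.4  -4.9] ((442.5396423339844, -4.9012603759765625), (75.9175796508789, 74.70880126953125), 10.991775512695312)
handle 298 [414.1 218.4] [ 550.8 -256.4] ((551.2239379882812, -256.2174072265625), (97.57935333251953, 22.43415069580078), 9.747247695922852)
green 312 [220.7 215. ] [566.5 265.4] ((566.4515380859375, 265.2166748046875), (101.07960510253906, 22.418550491333008), 16.75625228881836)
yel 80 [424.5 277.1] [ 391.5 -264.8] ((390.57904052734375, -264.7919006347656), (23.12974739074707, 23.07587242126465), 88.40760803222656)
blk 404 [473.5 217.2] [ 545.1 -399.7] ((544.3973388671875, -399.634521484375), (47.58683395385742, 67.28899383544922), 25.598548889160156)h.py:15: RuntimeWarning: invalid value encountered in divide
  k=cv2.moments(big(m)); return np.array([k["m10"],k["m01"]])/k["m00"]
```

View pics/c1.png

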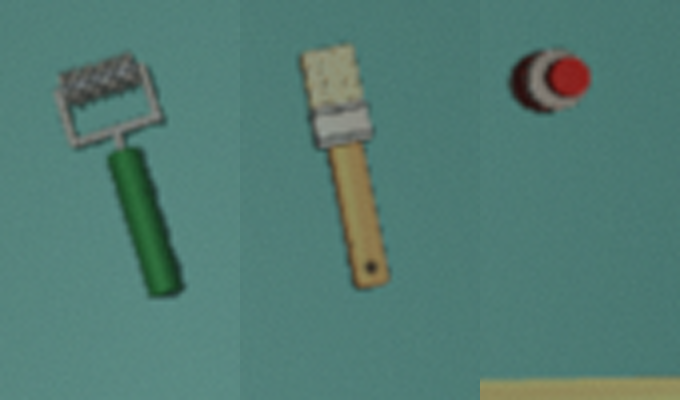

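View pics/c2.png

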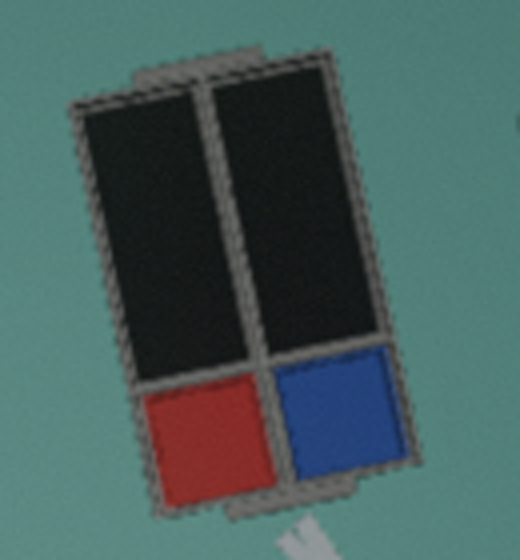

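The crops confirm the directions: the roller and brush heads point away from the robot, yawed left, and the red cup is in the left recess. I'll write a small planner that works out shifts in the tool's axes, starting with the roller.

```bash
cat > plan.py <<'E'
# python3 plan.py x y z phi : phi = world angle of the closing line (tool y); shift is in the tool axes after the turn
import sys, numpy as np, cv2
from rig import r
s=r.read_state(); R=cv2.Rodrigues(np.array(s["ee_rot"]))[0]; phi=np.arctan2(R[1,1],R[0,1])
print("pos",np.round(s["ee_pos"],1),"phi",round(phi,4),"gap",round(s["finger_gap"],1),"grip",round(s["grasp_force"],1),"F",np.round(s["ft_force"],1),"t",s["clock"],"j6",round(s["joint_positions"][5],2))
if len(sys.argv)>4:
    x,y,z,p=map(float,sys.argv[1:5]); dp=p-phi; dp-=np.pi*round(dp/np.pi); f=phi+dp
    d=np.array([x,y,z])-s["ee_pos"]; c,sn=np.cos(f),np.sin(f)
    print("turn",round(-dp/np.pi,4),"shift",np.round([(-sn*d[0]+c*d[1])/500,(c*d[0]+sn*d[1])/500,-d[2]/500],4))
E
python3 plan.py 597.1 274.5 150 1.8633
```

```text
pos [151.5 554.2 174.4] phi 1.304 gap 94.1 grip 0.0 F [ 0.   1.5 -0.9] t 0.15 j6 -0.12
turn -0.178 shift [-0.6921 -0.7927  0.0489]
```

Request:
move_arm:
  series:
    - [50,[0,0,0],-0.0356]
    - [50,[0,0,0],-0.0356]
    - [50,[0,0,0],-0.0356]
    - [50,[0,0,0],-0.0356]
    - [50,[0,0,0],-0.0356]
    - [50,[-0.046,-0.053,0.003],0]
    - [50,[-0.046,-0.053,0.003],0]
    - [50,[-0.046,-0.053,0.003],0]
    - [50,[-0.046,-0.053,0.003],0]
    - [50,[-0.046,-0.053,0.003],0]
    - [50,[-0.046,-0.053,0.003],0]
    - [50,[-0.046,-0.053,0.003],0]
    - [50,[-0.046,-0.053,0.003],0]
    - [50,[-0.046,-0.053,0.003],0]
    - [50,[-0.046,-0.053,0.003],0]
    - [50,[-0.046,-0.053,0.003],0]
    - [50,[-0.046,-0.053,0.003],0]
    - [50,[-0.046,-0.053,0.003],0]
    - [50,[-0.046,-0.053,0.003],0]
    - [50,[-0.046,-0.053,0.003],0]

```text
clock: 2.15
ee_pos: [597.5, 272.5, 152.1]
ee_rot: [0.457, -3.107, -0.0]
ft_force: [0.2, -0.1, 0.8]
finger_gap: 50.2
grasp_force: 0.0
```

```bash
python3 plan.py 597.1 274.5 3 1.8633
```

```text
pos [597.5 272.5 152.1] phi 1.863 gap 50.2 grip 0.0 F [ 0.2 -0.1  0.8] t 2.15 j6 -1.54
turn -0.0001 shift [-0.0005  0.004   0.2982]
```

Request:
move_arm:
  series:
    - [50,[0,0.002,0.05],0]
    - [50,[0,0,0.06],0]
    - [50,[0,0,0.06],0]
    - [50,[0,0,0.05],0]
    - [50,[0,0,0],0]
    - [50,[0,0,0],0]

```text
clock: 2.75
ee_pos: [596.2, 274.5, 42.5]
ee_rot: [0.458, -3.107, 0.0]
ft_force: [0.2, 0.3, 1.2]
finger_gap: 50.2
grasp_force: 0.0
```

```bash
python3 plan.py 597.1 274.5 3 1.8633
```

```text
pos [596.2 274.5  42.5] phi 1.8632 gap 50.2 grip 0.0 F [0.2 0.3 1.2] t 2.75 j6 -1.54
turn -0.0 shift [-0.0017 -0.0004  0.0789]
```

Request:
move_arm:
  series:
    - [50,[-0.001,0,0.025],0]
    - [50,[0,0,0.025],0]
    - [50,[0,0,0.02],0]
    - [50,[0,0,0.009],0]
    - [50,[0,0,0],0]
    - [50,[0,0,0],0]
    - [10,[0,0,0],0]
    - [10,[0,0,0],0]
    - [10,[0,0,0],0]
    - [10,[0,0,0],0]
    - [10,[0,0,0],0]
    - [10,[0,0,0],0]

```text
clock: 3.95
ee_pos: [596.8, 274.6, 3.1]
ee_rot: [-0.458, 3.108, 0.0]
ft_force: [0.4, -0.1, 0.2]
finger_gap: 10.2
grasp_force: 0.0
```

Run:
```python
from h import *
a=img("side")["image"][120:280,220:420]; b=img("top")["image"][140:270,150:310]
cv2.imwrite("pics/c3.png",np.hstack([cv2.resize(a,(400,320)),cv2.resize(b,(394,320))])[:,:,::-1])
```

```text
(no output)
```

View pics/c3.png

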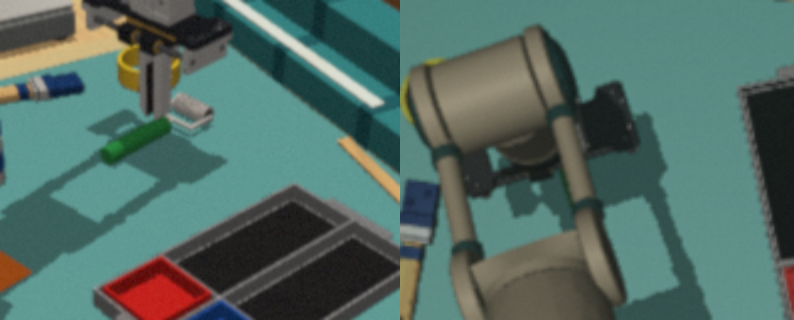

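The fingers closed on nothing, and they look to be beyond the handle. I'll cross-check the calibration with the side view.

Run:
```python
from h import *
np.set_printoptions(precision=1,suppress=True)
d=img("side"); m=mask(d,(255,165,335,215),(45,120,20),(80,255,255)); print(rect(d,m,12),cen(m),m.sum()//255)
t=cv2.imread("pics/side0.png"); d0=dict(d,hsv=cv2.cvtColor(t,cv2.COLOR_BGR2HSV))
for n,b,lo,hi,z in(("green",(255,165,335,215),(45,120,20),(80,255,255),12),("blid",(190,165,230,190),(105,120,40),(130,255,255),78),("rcap",(405,360,440,385),(0,120,40),(8,255,255),90),("bcup",(290,260,370,320),(105,120,40),(130,255,255),24),("rcup",(260,240,340,290),(0,120,30),(8,255,255),24),("handle",(395,300,445,355),(8,80,60),(25,255,255),12)):
    m=mask(d0,b,lo,hi); print(n,cen(m),rect(d0,m,z))
print("top cam", -img("top")["R"].T@np.array(img("top")["tvec"]), "side cam",-d["R"].T@np.array(d["tvec"]))
for n in("top","side"):
    e=img(n); print(n,cv2.projectPoints(np.array([[596.8,274.6,3.1],[597,274,12],[566,265,12]]),np.array(e["rvec"]),np.array(e["tvec"]),np.array([[e["fx"],0,e["cx"]],[0,e["fy"],e["cy"]],[0,0,1]]),None)[0][:,0])
```

```text
((566.6937255859375, 265.2906494140625), (118.05259704589844, 37.27143859863281), 14.786473274230957) [286.7 189.9] 357
green [287.1 189.6] ((566.6150512695312, 265.39984130859375), (118.64958190917969, 36.49382400512695), 16.347530364990234)
blid [208.4 182.4] ((378.9629821777344, 284.0898132324219), (62.12227249145508, 46.030311584472656), 66.9803237915039)
rcap [423.1 372. ] ((443.6097412109375, -369.2533874511719), (38.529441833496094, 24.221525192260742), 40.11055374145508)
bcup [329.8 290.1] ((459.8937683105469, -95.1961669921875), (79.77912139892578, 82.7495346069336), 11.292455673217773)
rcup [298.3 266. ] ((442.7982177734375, -6.598976135253906), (80.89581298828125, 82.68733978271484), 11.27824592590332)
handle [422.2 333.8] ((549.0520629882812, -259.88623046875), (105.26032257080078, 26.112272262573242), 9.996743202209473)
top cam [ 387.2   36.  1622.8] side cam [  35.9 -718.5  717. ]
top [[217.8 204.4]
 [217.5 203.9]
 [220.9 215.3]]
side [[296.5 187.5]
 [296.7 184.5]
 [287.3 189.5]]
```

Run:
```python
from h import *
a=img("side")["image"][135:215,250:350]
cv2.imwrite("pics/c4.png",cv2.convertScaleAbs(cv2.resize(a,(750,600),interpolation=cv2.INTER_CUBIC),alpha=1.5)[:,:,::-1])
```

```text
(no output)
```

View pics/c4.png

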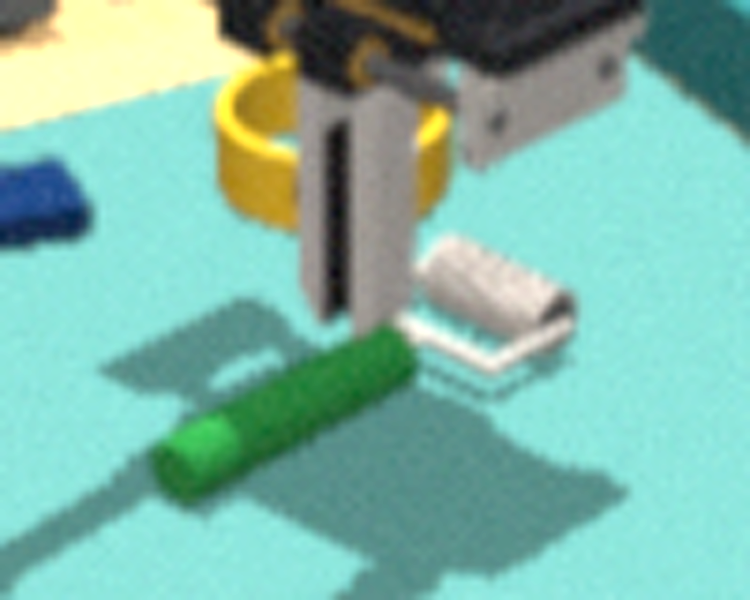

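The tips end at about (296,178) in the side view, while z=3 should project to (296.5,187.5), so the fingers look too high. I'll quantify that.

Run:
```python
from h import *
e=img("side"); K=np.array([[e["fx"],0,e["cx"]],[0,e["fy"],e["cy"]],[0,0,1]])
p=np.array([596.8,274.6,3.1]); y=np.array([np.cos(1.863),np.sin(1.863),0])
for z in(3,20,30,40):
    q=np.array([p+y*s for s in(-11,0,11)]); q[:,2]=z
    print(z,cv2.projectPoints(q,np.array(e["rvec"]),np.array(e["tvec"]),K,None)[0][:,0].round(1).tolist())
print(ray(e,(296,178.5),3),r.read_state()["joint_positions"])
```

```text
3 [[299.7, 189.2], [296.5, 187.6], [293.3, 185.9]]
20 [[299.8, 183.3], [296.5, 181.6], [293.2, 179.9]]
30 [[299.8, 179.7], [296.5, 178.0], [293.2, 176.4]]
40 [[299.8, 176.1], [296.5, 174.5], [293.2, 172.8]]
[616.64968003 312.33969804] [ 3.25418513e-01  5.24058558e-01  1.55642104e+00  7.13985179e-05
  1.06105246e+00 -1.53780979e+00]
```

Vision and the empty close both put the tips about 25 mm higher than the reported z. I'll open, go lower in small steps and watch the force.

Request:
move_arm:
  series:
    - [50,[0,0,0],0]
    - [50,[0,0,0],0]
    - [50,[0,0,0],0]
    - [50,[0,0,0.01],0]
    - [50,[0,0,0.01],0]
    - [50,[0,0,0.01],0]
    - [50,[0,0,0],0]
    - [50,[0,0,0],0]

```text
clock: 5.2
ee_pos: [596.5, 274.6, -12.3]
ee_rot: [0.458, -3.107, -0.0]
ft_force: [-0.4, -0.5, -0.1]
finger_gap: 50.1
grasp_force: 0.0
```

Run:
```python
from h import *
s=r.read_state(); print(s["ee_pos"],s["ft_force"],s["joint_positions"])
a=img("side")["image"][135:215,250:350]
cv2.imwrite("pics/c5.png",cv2.convertScaleAbs(cv2.resize(a,(600,480),interpolation=cv2.INTER_CUBIC),alpha=1.5)[:,:,::-1])
```

```text
[596.54838228 274.57973411 -12.31452525] [-0.41682021 -0.48213561 -0.14889053] [ 3.25423460e-01  5.39423400e-01  1.57245503e+00  1.27565485e-04
  1.03031329e+00 -1.53779349e+00]
```

View pics/c5.png

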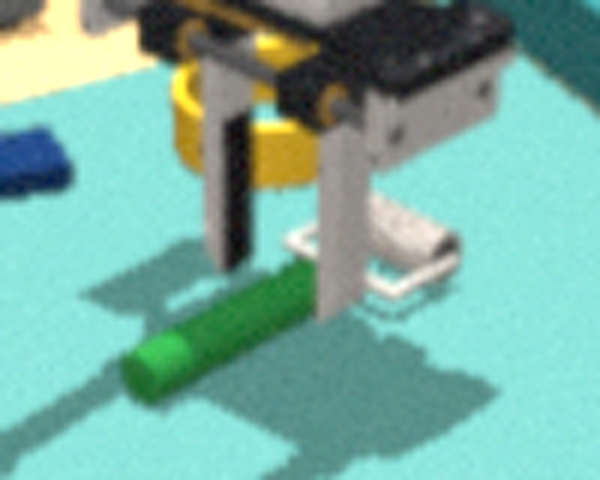

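The fingers now straddle the handle, with the near tip at about (306,188), which is z≈14. The reported z is therefore about 26 mm low. I'll go down until I feel a light touch.

Request:
move_arm:
  series:
    - [50,[0,0,0.008],0]
    - [50,[0,0,0.006],0]
    - [50,[0,0,0.004],0]
    - [50,[0,0,0],0]
    - [50,[0,0,0],0]

```text
clock: 5.75
ee_pos: [596.7, 274.6, -21.0]
ee_rot: [0.458, -3.108, -0.0]
ft_force: [-0.8, -0.3, 0.0]
finger_gap: 50.3
grasp_force: 0.0
```

Request:
move_arm:
  series:
    - [50,[0,0,0.003],0]
    - [50,[0,0,0],0]
    - [50,[0,0,0],0]

```text
clock: 6.05
ee_pos: [596.7, 274.6, -22.4]
ee_rot: [-0.458, 3.108, 0.0]
ft_force: [0.4, 0.5, -1.3]
finger_gap: 50.1
grasp_force: 0.0
```

Request:
move_arm:
  series:
    - [10,[0,0,0],0]
    - [10,[0,0,0],0]
    - [10,[0,0,0],0]
    - [10,[0,0,0],0]
    - [10,[0,0,0],0]
    - [10,[0,0,0],0]

```text
clock: 6.65
ee_pos: [596.7, 274.8, -22.4]
ee_rot: [-0.458, 3.108, 0.0]
ft_force: [-0.4, 1.0, -0.2]
finger_gap: 23.2
grasp_force: 30.0
```

Gripped at 23 mm and 30 N. Lifting.

Request:
move_arm:
  series:
    - [10,[0,0,-0.02],0]
    - [10,[0,0,-0.04],0]
    - [10,[0,0,-0.05],0]
    - [10,[0,0,-0.05],0]
    - [10,[0,0,-0.02],0]
    - [10,[0,0,0],0]

```text
clock: 7.25
ee_pos: [598.0, 274.9, 69.6]
ee_rot: [-0.457, 3.104, 0.001]
ft_force: [-0.1, -1.0, -2.2]
finger_gap: 23.0
grasp_force: 30.0
```

```bash
python3 plan.py 581.7 23.0 65 1.766
python3 - <<'E'
from h import *
a=img("side")["image"][95:215,240:400]
cv2.imwrite("pics/c6.png",cv2.resize(a,(640,480),interpolation=cv2.INTER_CUBIC)[:,:,::-1])
E
```

```text
pos [598.  274.9  69.6] phi 1.8632 gap 23.0 grip 30.0 F [-0.1 -1.  -2.2] t 7.25 j6 -1.54
turn 0.0309 shift [ 0.1297 -0.488   0.0091]
```

View pics/c6.png

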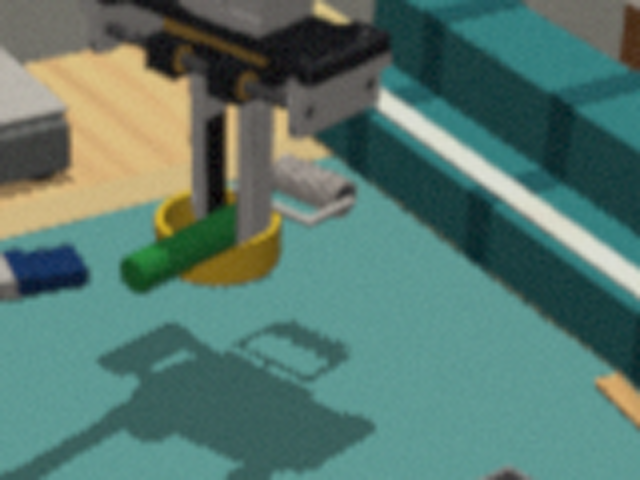

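The roller is lifted and level: handle end at about (140,270), head at about (315,190), fingers near its middle. Next, carry it to the left bay.

Request:
move_arm:
  series:
    - [10,[0,0,0],0.0309]
    - [10,[0.012,-0.044,0],0]
    - [10,[0.012,-0.044,0],0]
    - [10,[0.012,-0.044,0],0]
    - [10,[0.012,-0.044,0],0]
    - [10,[0.012,-0.044,0],0]
    - [10,[0.012,-0.044,0],0]
    - [10,[0.012,-0.044,0],0]
    - [10,[0.012,-0.044,0],0]
    - [10,[0.012,-0.044,0],0]
    - [10,[0.012,-0.044,0],0]
    - [10,[0.01,-0.044,0],0]
    - [10,[0,0,0],0]
    - [10,[0,0,0],0]

```text
clock: 8.7
ee_pos: [579.0, 24.6, 66.3]
ee_rot: [0.304, -3.124, -0.002]
ft_force: [0.2, 0.5, -1.1]
finger_gap: 23.2
grasp_force: 30.0
```

```bash
python3 plan.py 581.7 23.0 -16 1.766
```

```text
pos [579.   24.6  66.3] phi 1.7648 gap 23.2 grip 30.0 F [ 0.2  0.5 -1.1] t 8.7 j6 -1.84
turn -0.0004 shift [-0.0047 -0.0043  0.1645]
```

Request:
move_arm:
  series:
    - [10,[-0.005,-0.004,0.02],0]
    - [10,[0,0,0.04],0]
    - [10,[0,0,0.04],0]
    - [10,[0,0,0.03],0]
    - [10,[0,0,0.02],0]
    - [10,[0,0,0.008],0]
    - [10,[0,0,0],0]
    - [10,[0,0,0],0]

```text
clock: 9.5
ee_pos: [583.4, 23.3, -11.0]
ee_rot: [-0.307, 3.125, -0.0]
ft_force: [-0.2, -0.8, -1.6]
finger_gap: 23.0
grasp_force: 30.0
```

Request:
move_arm:
  series:
    - [10,[0,0,0.004],0]
    - [10,[0,0,0],0]
    - [10,[0,0,0],0]

```text
clock: 9.8
ee_pos: [583.0, 23.1, -13.1]
ee_rot: [-0.306, 3.126, -0.0]
ft_force: [-0.3, 0.1, -1.4]
finger_gap: 23.5
grasp_force: 30.0
```

Request:
move_arm:
  series:
    - [10,[0,0,0.004],0]
    - [10,[0,0,0],0]
    - [10,[0,0,0.003],0]
    - [10,[0,0,0],0]
    - [10,[0,0,0],0]

```text
clock: 10.3
ee_pos: [582.7, 23.1, -17.1]
ee_rot: [0.306, -3.126, -0.0]
ft_force: [-0.4, -0.6, -1.3]
finger_gap: 23.2
grasp_force: 30.0
```

Request:
move_arm:
  series:
    - [10,[0,0,0.002],0]
    - [10,[0,0,0],0]
    - [10,[0,0,0],0]

```text
clock: 10.6
ee_pos: [582.8, 23.1, -18.0]
ee_rot: [0.306, -3.127, -0.0]
ft_force: [0.3, -0.3, -1.4]
finger_gap: 23.1
grasp_force: 30.0
```

Request:
move_arm:
  series:
    - [44,[0,0,0],0]
    - [44,[0,0,0],0]
    - [44,[0,0,0],0]
    - [44,[0,0,0],0]
    - [44,[0,0,-0.02],0]
    - [44,[0,0,-0.05],0]
    - [44,[0,0,-0.06],0]
    - [44,[0,0,-0.06],0]
    - [44,[0,0,-0.02],0]
    - [44,[0,0,0],0]

```text
clock: 11.6
ee_pos: [584.2, 23.0, 89.0]
ee_rot: [-0.306, 3.122, -0.001]
ft_force: [0.6, -0.3, -1.1]
finger_gap: 43.9
grasp_force: 0.0
```

```bash
python3 plan.py 584.2 -250.5 60 1.741
```

```text
pos [584.2  23.   89. ] phi 1.7661 gap 43.9 grip 0.0 F [ 0.6 -0.3 -1.1] t 11.6 j6 -1.85
turn 0.008 shift [ 0.0926 -0.5392  0.058 ]
```

Request:
move_arm:
  series:
    - [50,[0,0,0],0.008]
    - [50,[0.008,-0.045,0.005],0]
    - [50,[0.008,-0.045,0.005],0]
    - [50,[0.008,-0.045,0.005],0]
    - [50,[0.008,-0.045,0.005],0]
    - [50,[0.008,-0.045,0.005],0]
    - [50,[0.008,-0.045,0.005],0]
    - [50,[0.008,-0.045,0.005],0]
    - [50,[0.008,-0.045,0.005],0]
    - [50,[0.008,-0.045,0.005],0]
    - [50,[0.008,-0.045,0.005],0]
    - [50,[0.008,-0.045,0.005],0]
    - [50,[0.005,-0.044,0],0]
    - [50,[0,0,0],0]
    - [50,[0,0,0],0]

```text
clock: 13.1
ee_pos: [581.4, -249.5, 57.8]
ee_rot: [0.264, -3.128, -0.004]
ft_force: [-0.1, 0.1, 0.3]
finger_gap: 50.0
grasp_force: 0.0
```

```bash
python3 plan.py 584.2 -250.5 -22.4 1.741;  python3 - <<'E'
from h import *
d=img("side")
a=d["image"][220:380,360:560]
cv2.imwrite("pics/c7.png",cv2.resize(a,(600,480),interpolation=cv2.INTER_CUBIC)[:,:,::-1])
E
```

```text
pos [ 581.4 -249.5   57.8] phi 1.7394 gap 50.0 grip 0.0 F [-0.1  0.1  0.3] t 13.1 j6 -2.26
turn -0.0005 shift [-0.0051 -0.0028  0.1603]
```

View pics/c7.png

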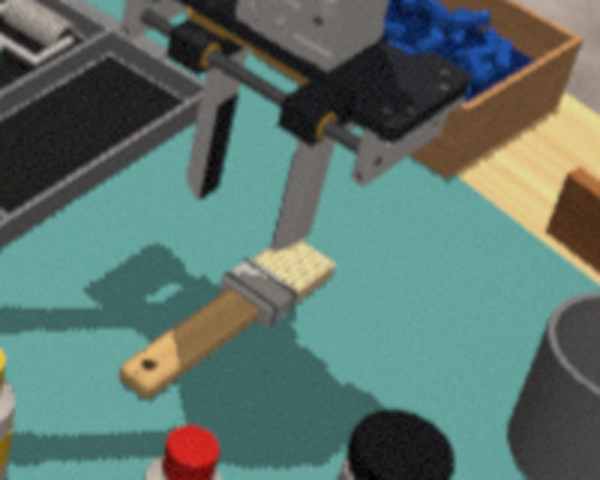

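The brush lies between the open fingers. Descend to the same reported z of about -22, which is 4 mm above the table.

Request:
move_arm:
  series:
    - [50,[-0.004,-0.003,0.03],0]
    - [50,[0,0,0.04],0]
    - [50,[0,0,0.04],0]
    - [50,[0,0,0.03],0]
    - [50,[0,0,0.012],0]
    - [50,[0,0,0.005],0]
    - [50,[0,0,0.002],0]
    - [50,[0,0,0],0]
    - [50,[0,0,0],0]

```text
clock: 14.05
ee_pos: [585.4, -251.7, -19.2]
ee_rot: [-0.267, 3.129, -0.001]
ft_force: [-0.1, -0.2, 0.7]
finger_gap: 50.2
grasp_force: 0.0
```

Request:
move_arm:
  series:
    - [10,[0,0,0.001],0]
    - [10,[0,0,0],0]
    - [10,[0,0,0],0]
    - [10,[0,0,0],0]
    - [10,[0,0,0],0]
    - [10,[0,0,0],0]

```text
clock: 14.65
ee_pos: [584.8, -251.4, -20.4]
ee_rot: [-0.267, 3.13, 0.0]
ft_force: [0.5, 0.4, 0.7]
finger_gap: 23.0
grasp_force: 30.0
```

Request:
move_arm:
  series:
    - [10,[0,0,-0.01],0]
    - [10,[0,0,-0.03],0]
    - [10,[0,0,-0.05],0]
    - [10,[0,0,-0.04],0]
    - [10,[0,0,-0.02],0]
    - [10,[0,0,0],0]

```text
clock: 15.25
ee_pos: [585.9, -252.1, 56.2]
ee_rot: [-0.267, 3.127, -0.003]
ft_force: [0.8, -0.3, -0.7]
finger_gap: 23.2
grasp_force: 30.0
```

```bash
python3 plan.py 599.1 -65.3 55 1.766
```

```text
pos [ 585.9 -252.1   56.2] phi 1.741 gap 23.2 grip 30.0 F [ 0.8 -0.3 -0.7] t 15.25 j6 -2.26
turn -0.008 shift [-0.0984  0.3613  0.0023]
```

Request:
move_arm:
  series:
    - [10,[0,0,0],-0.008]
    - [10,[-0.011,0.04,0],0]
    - [10,[-0.011,0.04,0],0]
    - [10,[-0.011,0.04,0],0]
    - [10,[-0.011,0.04,0],0]
    - [10,[-0.011,0.04,0],0]
    - [10,[-0.011,0.04,0],0]
    - [10,[-0.011,0.04,0],0]
    - [10,[-0.011,0.04,0],0]
    - [10,[-0.01,0.041,0],0]
    - [10,[0,0,0],0]
    - [10,[0,0,0],0]

```text
clock: 16.45
ee_pos: [597.1, -63.8, 53.7]
ee_rot: [0.309, -3.125, -0.001]
ft_force: [0.2, -0.1, -0.8]
finger_gap: 23.4
grasp_force: 30.0
```

```bash
python3 plan.py 599.1 -65.3 -12 1.766
python3 - <<'E'
from h import *
d=img("side")
a=d["image"][160:320,260:460]
cv2.imwrite("pics/c8.png",cv2.resize(a,(600,480),interpolation=cv2.INTER_CUBIC)[:,:,::-1])
E
```

```text
pos [597.1 -63.8  53.7] phi 1.768 gap 23.4 grip 30.0 F [ 0.2 -0.1 -0.8] t 16.45 j6 -1.99
turn 0.0006 shift [-0.0035 -0.0037  0.1314]
```

View pics/c8.png

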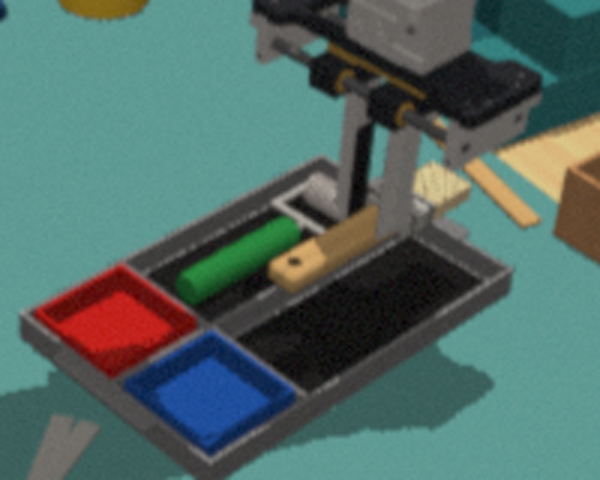

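The roller lies well placed in the left bay, and the brush is held level above the right bay. Lower it.

Request:
move_arm:
  series:
    - [10,[-0.003,-0.003,0.02],0]
    - [10,[0,0,0.04],0]
    - [10,[0,0,0.04],0]
    - [10,[0,0,0.02],0]
    - [10,[0,0,0.009],0]
    - [10,[0,0,0],0]
    - [10,[0,0,0.004],0]
    - [10,[0,0,0],0]
    - [10,[0,0,0],0]

```text
clock: 17.4
ee_pos: [600.1, -66.2, -11.3]
ee_rot: [-0.306, 3.125, -0.0]
ft_force: [-0.1, -0.2, -0.5]
finger_gap: 23.2
grasp_force: 30.0
```

Request:
move_arm:
  series:
    - [10,[0,0,0.004],0]
    - [10,[0,0,0],0]
    - [10,[0,0,0.003],0]
    - [10,[0,0,0],0]
    - [10,[0,0,0],0]
    - [10,[0,0,0],0]

```text
clock: 18.0
ee_pos: [599.7, -66.1, -15.5]
ee_rot: [-0.306, 3.127, 0.0]
ft_force: [-0.6, -0.2, -0.3]
finger_gap: 23.2
grasp_force: 30.0
```

Request:
move_arm:
  series:
    - [10,[0,0,0.001],0]
    - [10,[0,0,0],0]
    - [42,[0,0,0],0]
    - [42,[0,0,0],0]
    - [42,[0,0,0],0]
    - [42,[0,0,0],0]
    - [42,[0,0,-0.02],0]
    - [42,[0,0,-0.05],0]
    - [42,[0,0,-0.06],0]
    - [42,[0,0,-0.06],0]
    - [42,[0,0,-0.05],0]
    - [42,[0,0,0],0]
    - [42,[0,0,0],0]

```text
clock: 19.3
ee_pos: [599.7, -66.1, 104.7]
ee_rot: [-0.306, 3.125, -0.0]
ft_force: [0.2, -0.7, -0.5]
finger_gap: 42.3
grasp_force: 0.0
```

```bash
python3 plan.py 450.5 -362 100 0.8
```

```text
pos [599.7 -66.1 104.7] phi 1.7662 gap 42.3 grip 0.0 F [ 0.2 -0.7 -0.5] t 19.3 j6 -1.99
turn 0.3075 shift [-0.1982 -0.6325  0.0093]
```

Request:
move_arm:
  series:
    - [70,[0,0,0],0.044]
    - [70,[0,0,0],0.044]
    - [70,[0,0,0],0.044]
    - [70,[0,0,0],0.044]
    - [70,[0,0,0],0.044]
    - [70,[0,0,0],0.044]
    - [70,[0,0,0],0.0435]
    - [70,[-0.018,-0.058,0],0]
    - [70,[-0.018,-0.058,0],0]
    - [70,[-0.018,-0.058,0],0]
    - [70,[-0.018,-0.058,0],0]
    - [70,[-0.018,-0.058,0],0]
    - [70,[-0.018,-0.058,0],0]
    - [70,[-0.018,-0.058,0],0]
    - [70,[-0.018,-0.058,0],0]
    - [70,[-0.018,-0.058,0],0]
    - [70,[-0.018,-0.058,0],0]
    - [70,[-0.018,-0.052,0],0]
    - [70,[0,0,0],0]
    - [70,[0,0,0],0]

```text
clock: 21.3
ee_pos: [449.6, -360.9, 102.5]
ee_rot: [-1.182, -2.908, -0.003]
ft_force: [1.3, 0.0, -0.7]
finger_gap: 69.8
grasp_force: 0.0
```

```bash
python3 plan.py 450.5 -362 2 0.8
```

```text
pos [ 449.6 -360.9  102.5] phi 0.7985 gap 69.8 grip 0.0 F [ 1.3  0.  -0.7] t 21.3 j6 -1.6
turn -0.0005 shift [-0.0027 -0.0003  0.201 ]
```

Request:
move_arm:
  series:
    - [70,[-0.002,0,0.02],0]
    - [70,[0,0,0.03],0]
    - [70,[0,0,0.03],0]
    - [70,[0,0,0.03],0]
    - [70,[0,0,0.03],0]
    - [70,[0,0,0.03],0]
    - [70,[0,0,0.02],0]
    - [70,[0,0,0.01],0]
    - [70,[0,0,0],0]
    - [70,[0,0,0],0]

```text
clock: 22.3
ee_pos: [451.7, -362.5, 4.3]
ee_rot: [1.18, 2.911, -0.0]
ft_force: [0.8, 0.1, -0.8]
finger_gap: 70.1
grasp_force: 0.0
```

Request:
move_arm:
  series:
    - [20,[0,0,0],0]
    - [20,[0,0,0],0]
    - [20,[0,0,0],0]
    - [20,[0,0,0],0]
    - [20,[0,0,0],0]
    - [20,[0,0,0],0]

```text
clock: 22.9
ee_pos: [451.3, -362.7, 4.3]
ee_rot: [1.181, 2.911, -0.0]
ft_force: [-0.5, -0.1, 1.4]
finger_gap: 39.4
grasp_force: 30.0
```

Run:
```python
from h import *
d=img("side")
cv2.imwrite("pics/c9.png",cv2.resize(d["image"][260:420,310:530],(660,480),interpolation=cv2.INTER_CUBIC)[:,:,::-1])
```

```text
(no output)
```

View pics/c9.png

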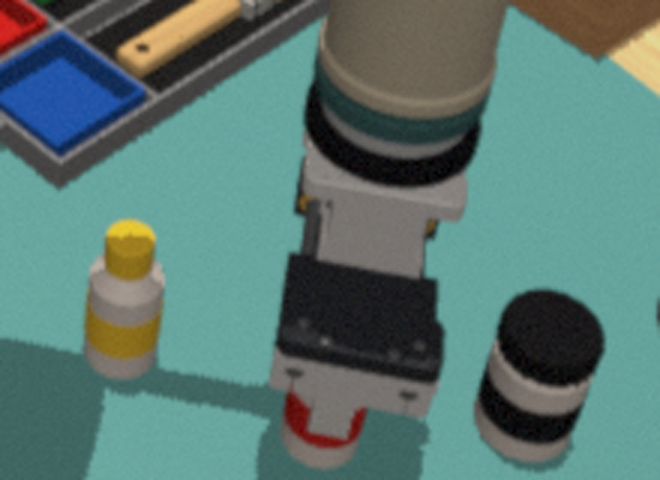

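The bottle is held across its full diameter (39.4 mm); the yellow bottle and black jar stand untouched. Lift and carry it to the red cup, closing line along the tray's x.

Request:
move_arm:
  series:
    - [20,[0,0,-0.01],0]
    - [20,[0,0,-0.03],0]
    - [20,[0,0,-0.05],0]
    - [20,[0,0,-0.05],0]
    - [20,[0,0,-0.05],0]
    - [20,[0,0,-0.03],0]
    - [20,[0,0,0],0]
    - [20,[0,0,0],0]

```text
clock: 23.75
ee_pos: [451.0, -362.2, 113.7]
ee_rot: [-1.181, -2.911, -0.0]
ft_force: [0.3, -0.9, -2.1]
finger_gap: 39.1
grasp_force: 30.0
```

```bash
python3 plan.py 442.5 -4.9 112 0.195
```

```text
pos [ 451.  -362.2  113.7] phi 0.8001 gap 39.1 grip 30.0 F [ 0.3 -0.9 -2.1] t 23.75 j6 -1.6
turn 0.1926 shift [0.7043 0.1218 0.0034]
```

Request:
move_arm:
  series:
    - [20,[0,0,0],0.0385]
    - [20,[0,0,0],0.0385]
    - [20,[0,0,0],0.0385]
    - [20,[0,0,0],0.0385]
    - [20,[0,0,0],0.0385]
    - [20,[0.05,0.009,0],0]
    - [20,[0.05,0.009,0],0]
    - [20,[0.05,0.009,0],0]
    - [20,[0.05,0.009,0],0]
    - [20,[0.05,0.009,0],0]
    - [20,[0.05,0.009,0],0]
    - [20,[0.05,0.009,0],0]
    - [20,[0.05,0.009,0],0]
    - [20,[0.05,0.009,0],0]
    - [20,[0.05,0.009,0],0]
    - [20,[0.05,0.009,0],0]
    - [20,[0.05,0.008,0],0]
    - [20,[0.05,0.008,0],0]
    - [20,[0.05,0.008,0],0]
    - [20,[0,0,0],0]

```text
clock: 25.75
ee_pos: [441.8, -4.6, 112.6]
ee_rot: [-1.988, -2.427, 0.001]
ft_force: [-0.1, -0.4, -1.0]
finger_gap: 39.3
grasp_force: 30.0
```

```bash
python3 plan.py 442.5 -4.9 16 0.195
```

```text
pos [441.8  -4.6 112.6] phi 0.1984 gap 39.3 grip 30.0 F [-0.1 -0.4 -1. ] t 25.75 j6 -0.37
turn 0.0011 shift [-0.0009  0.0013  0.1933]
```

Request:
move_arm:
  series:
    - [20,[0,0.001,0.02],0]
    - [20,[0,0,0.04],0]
    - [20,[0,0,0.04],0]
    - [20,[0,0,0.04],0]
    - [20,[0,0,0.03],0]
    - [20,[0,0,0.015],0]
    - [20,[0,0,0.005],0]
    - [20,[0,0,0],0]
    - [20,[0,0,0],0]

```text
clock: 26.65
ee_pos: [444.8, -7.4, 19.5]
ee_rot: [1.994, 2.426, 0.001]
ft_force: [-0.1, 0.0, 0.4]
finger_gap: 39.2
grasp_force: 30.0
```

Request:
move_arm:
  series:
    - [20,[0,0,0.004],0]
    - [20,[0,0,0.002],0]
    - [20,[0,0,0],0]
    - [20,[0,0,0],0]

```text
clock: 27.05
ee_pos: [444.2, -7.0, 16.2]
ee_rot: [1.994, 2.427, 0.0]
ft_force: [-0.1, -0.2, -0.7]
finger_gap: 39.1
grasp_force: 30.0
```

Request:
move_arm:
  series:
    - [20,[0.003,-0.003,0.004],0]
    - [20,[0,0,0.002],0]
    - [20,[0,0,0.002],0]
    - [20,[0,0,0],0]
    - [20,[0,0,0],0]

```text
clock: 27.55
ee_pos: [442.4, -5.9, 12.0]
ee_rot: [-1.994, -2.427, -0.0]
ft_force: [0.6, 0.0, -1.4]
finger_gap: 39.3
grasp_force: 30.0
```

Request:
move_arm:
  series:
    - [20,[0,0,0.002],0]
    - [20,[0,0,0],0]
    - [60,[0,0,0],0]
    - [60,[0,0,0],0]
    - [60,[0,0,0],0]
    - [60,[0,0,0],0]
    - [70,[0,0,-0.02],0]
    - [70,[0,0,-0.04],0]
    - [70,[0,0,-0.05],0]
    - [70,[0,0,-0.05],0]
    - [70,[0,0,-0.05],0]
    - [70,[0,0,-0.03],0]
    - [70,[0,0,0],0]
    - [70,[0,0,0],0]

```text
clock: 28.95
ee_pos: [442.2, -5.9, 131.2]
ee_rot: [1.994, 2.427, 0.001]
ft_force: [0.1, 0.5, -0.7]
finger_gap: 70.1
grasp_force: 0.0
```

```bash
python3 plan.py 380.5 291.5 110 0.195
```

```text
pos [442.2  -5.9 131.2] phi 0.1953 gap 70.1 grip 0.0 F [ 0.1  0.5 -0.7] t 28.95 j6 -0.37
turn 0.0001 shift [ 0.6074 -0.0058  0.0424]
```

Request:
move_arm:
  series:
    - [80,[0.05,0,0],0]
    - [80,[0.05,0,0.003],0]
    - [80,[0.05,0,0.003],0]
    - [80,[0.05,-0.001,0.003],0]
    - [80,[0.05,-0.001,0.003],0]
    - [80,[0.05,-0.001,0.003],0]
    - [80,[0.05,-0.001,0.003],0]
    - [80,[0.05,-0.001,0.003],0]
    - [80,[0.05,-0.001,0.003],0]
    - [80,[0.05,0,0.003],0]
    - [80,[0.05,0,0.003],0]
    - [80,[0.05,0,0.003],0]
    - [80,[0.007,0,0.003],0]
    - [80,[0,0,0],0]
    - [80,[0,0,0],0]

```text
clock: 30.45
ee_pos: [380.1, 290.2, 112.4]
ee_rot: [-1.994, -2.427, 0.003]
ft_force: [0.5, 0.3, -1.0]
finger_gap: 80.1
grasp_force: 0.0
```

```bash
python3 plan.py 380.5 291.5 8 0.195
```

```text
pos [380.1 290.2 112.4] phi 0.1952 gap 80.1 grip 0.0 F [ 0.5  0.3 -1. ] t 30.45 j6 0.31
turn 0.0001 shift [0.0025 0.0013 0.2088]
```

Request:
move_arm:
  series:
    - [80,[0.002,0.001,0.02],0]
    - [80,[0,0,0.03],0]
    - [80,[0,0,0.03],0]
    - [80,[0,0,0.03],0]
    - [80,[0,0,0.03],0]
    - [80,[0,0,0.03],0]
    - [80,[0,0,0.025],0]
    - [80,[0,0,0.012],0]
    - [80,[0,0,0],0]
    - [80,[0,0,0],0]

```text
clock: 31.45
ee_pos: [381.2, 292.1, 9.7]
ee_rot: [1.995, 2.427, 0.001]
ft_force: [-0.1, -0.5, 0.4]
finger_gap: 79.9
grasp_force: 0.0
```

Request:
move_arm:
  series:
    - [30,[0,0,0],0]
    - [30,[0,0,0],0]
    - [30,[0,0,0],0]
    - [30,[0,0,0],0]
    - [30,[0,0,0],0]
    - [30,[0,0,0],0]

```text
clock: 32.05
ee_pos: [381.3, 292.6, 9.9]
ee_rot: [1.994, 2.427, 0.002]
ft_force: [1.1, 0.3, 2.7]
finger_gap: 49.3
grasp_force: 30.0
```

Request:
move_arm:
  series:
    - [30,[0,0,-0.01],0]
    - [30,[0,0,-0.03],0]
    - [30,[0,0,-0.05],0]
    - [30,[0,0,-0.05],0]
    - [30,[0,0,-0.05],0]
    - [30,[0,0,-0.03],0]
    - [30,[0,0,0],0]
    - [30,[0,0,0],0]

```text
clock: 32.85
ee_pos: [380.2, 292.0, 119.1]
ee_rot: [-1.994, -2.427, 0.001]
ft_force: [-0.1, 1.2, -2.0]
finger_gap: 49.1
grasp_force: 30.0
```

```bash
python3 plan.py 459.8 -92.6 118 0.195;python3 - <<'E'
from h import *
d=img("side")
cv2.imwrite("pics/c10.png",cv2.resize(d["image"][80:320,140:460],(640,480),interpolation=cv2.INTER_CUBIC)[:,:,::-1])
E
```

```text
pos [380.2 292.  119.1] phi 0.1954 gap 49.1 grip 30.0 F [-0.1  1.2 -2. ] t 32.85 j6 0.31
turn 0.0001 shift [-0.7855  0.0072  0.0023]
```

View pics/c10.png

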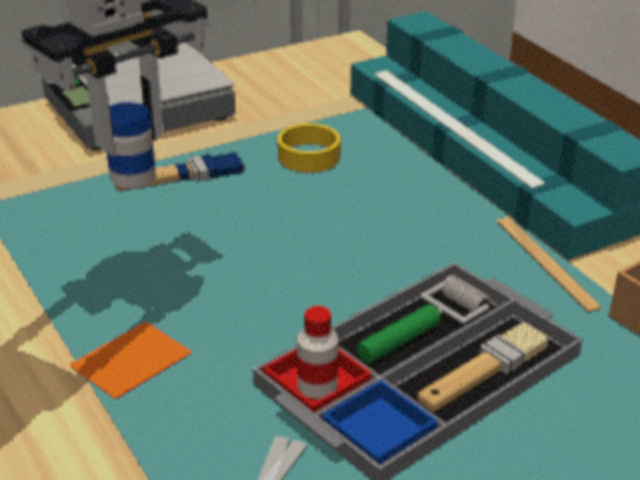

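The jar is held upright, and the bottle, brush and roller sit properly in the tray. The straight path crosses the bottle, so I lift 40 mm more first.

Request:
move_arm:
  series:
    - [30,[0,0,-0.04],0]
    - [30,[0,0,-0.04],0]
    - [30,[-0.05,0,0],0]
    - [30,[-0.05,0,0],0]
    - [30,[-0.05,0,0],0]
    - [30,[-0.05,0,0],0]
    - [30,[-0.05,0,0],0]
    - [30,[-0.05,0.001,0],0]
    - [30,[-0.05,0.001,0],0]
    - [30,[-0.05,0.001,0],0]
    - [30,[-0.05,0.001,0],0]
    - [30,[-0.05,0.001,0],0]
    - [30,[-0.05,0.001,0],0]
    - [30,[-0.05,0.001,0],0]
    - [30,[-0.05,0,0],0]
    - [30,[-0.05,0,0],0]
    - [30,[-0.05,0,0],0]
    - [30,[-0.035,0,0],0]
    - [30,[0,0,0],0]
    - [30,[0,0,0],0]

```text
clock: 34.9
ee_pos: [459.4, -91.4, 158.3]
ee_rot: [-1.993, -2.424, 0.0]
ft_force: [0.9, 0.3, -1.8]
finger_gap: 49.4
grasp_force: 30.0
```

```bash
python3 plan.py 459.8 -92.6 23 0.195
```

```text
pos [459.4 -91.4 158.3] phi 0.1943 gap 49.4 grip 30.0 F [ 0.9  0.3 -1.8] t 34.9 j6 -0.54
turn -0.0002 shift [-0.0024  0.0003  0.2706]
```

Request:
move_arm:
  series:
    - [30,[-0.001,0,0.02],0]
    - [30,[0,0,0.04],0]
    - [30,[0,0,0.04],0]
    - [30,[0,0,0.04],0]
    - [30,[0,0,0.04],0]
    - [30,[0,0,0.04],0]
    - [30,[0,0,0.03],0]
    - [30,[0,0,0.015],0]
    - [30,[0,0,0.005],0]
    - [30,[0,0,0],0]
    - [30,[0,0,0],0]

```text
clock: 36.0
ee_pos: [461.1, -92.5, 25.1]
ee_rot: [1.993, 2.427, 0.001]
ft_force: [0.2, -0.2, -1.7]
finger_gap: 49.2
grasp_force: 30.0
```

```bash
python3 plan.py 459.8 -92.6 17.5 0.195
```

```text
pos [461.1 -92.5  25.1] phi 0.1957 gap 49.2 grip 30.0 F [ 0.2 -0.2 -1.7] t 36.0 j6 -0.54
turn 0.0002 shift [ 0.0004 -0.0027  0.0152]
```

Request:
move_arm:
  series:
    - [30,[0,-0.002,0.006],0]
    - [30,[0,0,0.004],0]
    - [30,[0,0,0.003],0]
    - [30,[0,0,0.002],0]
    - [30,[0,0,0],0]
    - [30,[0,0,0],0]

```text
clock: 36.6
ee_pos: [459.6, -92.8, 17.1]
ee_rot: [1.994, 2.427, 0.0]
ft_force: [0.8, 0.2, -1.3]
finger_gap: 48.7
grasp_force: 30.0
```

Request:
move_arm:
  series:
    - [30,[0,0,0.001],0]
    - [30,[0,0,0],0]
    - [70,[0,0,0],0]
    - [70,[0,0,0],0]
    - [70,[0,0,0],0]
    - [70,[0,0,0],0]
    - [76,[0,0,-0.02],0]
    - [76,[0,0,-0.04],0]
    - [76,[0,0,-0.05],0]
    - [76,[0,0,-0.05],0]
    - [76,[0,0,-0.05],0]
    - [76,[0,0,-0.03],0]
    - [76,[0.05,0,0],0]
    - [76,[0.05,0,-0.02],0]
    - [76,[0.05,0,-0.02],0]
    - [76,[0.05,0,0],0]
    - [76,[0.05,0,0],0]
    - [76,[0.05,0,0],0]
    - [76,[0,0,0],0]
    - [76,[0,0,0],0]

```text
clock: 38.6
ee_pos: [430.6, 54.3, 157.1]
ee_rot: [1.991, 2.428, 0.0]
ft_force: [-0.5, 0.1, -0.3]
finger_gap: 76.1
grasp_force: 0.0
```

Request:
move_arm:
  series:
    - [76,[0.05,0,0],0]
    - [76,[0.05,0,0],0]
    - [76,[0.05,0,0],0]
    - [76,[0.05,0,0],0]
    - [76,[0.05,0,0],0]
    - [76,[0.05,0,0],0]
    - [76,[0,0,0],0]

```text
clock: 39.3
ee_pos: [401.7, 202.6, 156.7]
ee_rot: [-1.992, -2.429, -0.001]
ft_force: [-0.2, -0.4, -0.3]
finger_gap: 75.6
grasp_force: 0.0
```

Run:
```python
from h import *
s=img("side"); t=img("top")
a=s["image"][180:340,230:450]; b=t["image"][150:290,270:400]
cv2.imwrite("pics/c11.png",np.hstack([cv2.resize(a,(440,320)),cv2.resize(b,(297,320))])[:,:,::-1])
def ang(n,v): print(n,np.round(v,1))
O=np.array([549.2,-29.3]); c,sn=np.cos(.195),np.sin(.195); T=lambda p:np.array([[c,sn],[-sn,c]])@(np.array(p)-O)
W=(285,150,385,290)
for n,b,lo,hi,z,k in(("lid",(340,230,385,275),(105,190,20),(130,255,255),85,1),("cap",(305,245,340,275),(0,195,20),(8,255,255),97,1),("green",W,(45,100,20),(75,255,255),18,1),("handle",(320,160,375,245),(8,80,40),(28,255,255),18,1)):
    m=mask(t,b,lo,hi); q=rect(t,m,z); print(n,m.sum()//255,np.round(T(q[0]),1),np.round(q[1],0),round(q[2],1))
```

```text
Traceback (most recent call last):
  File "h.py", line 17, in rect
    c=big(m)[:,0]; P=np.array([ray(d,p,z) for p in c],np.float32)
      ~~~~~~^^^^^
TypeError: 'NoneType' object is not subscriptable
```

View pics/c11.png

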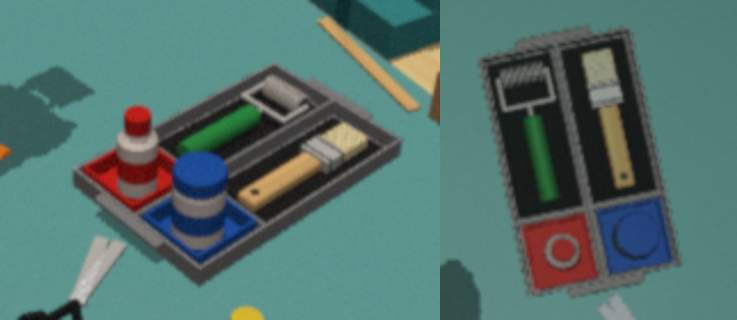

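Everything stands in place: the bottle in red at crop (562,250), the jar in blue at (638,232), and both tools lie in their bays. I'll do a last check of the tools' numbers, then hand in.

Run:
```python
from h import *
t=img("top"); O=np.array([549.2,-29.3]); c,sn=np.cos(.195),np.sin(.195); A=np.array([[c,sn],[-sn,c]])
ok=True
for n,b,lo,hi,off,ex in(("green",(285,150,385,290),(45,100,20),(75,255,255),32,45),("handle",(320,180,375,245),(8,80,40),(28,255,255),33.5,-45)):
    q=rect(t,mask(t,b,lo,hi),18); p=A@(np.array(q[0])-O)+[off,0]; print(n,p.round(1),np.round(q[1],0),round(q[2],1))
    ok&=abs(p[0]-42)<14 and abs(p[1]-ex)<14
s=r.read_state(); print(ok,s["clock"])
if ok: print(r.close_job())
```

```text
green [43.8 43.3] [103.  25.] 11.3
handle [ 40.6 -46.9] [99. 26.] 11.5
True 39.45
the job is handed in; nothing more can be done
None
```

The kit tray is made up and handed in at about 39 s: the resin jar stands in the blue cup, the hardener bottle in the red cup, and the roller and clean brush each measured within 2 mm of their bay centres. The three other items were never touched. The one hitch was that reported z read about 26 mm low, so the first roller grasp closed empty before I corrected for it.

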